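# Load the glass grid plate under the microscope's stage clips

### The arm

A 6-joint arm with a two-finger parallel gripper is mounted at the origin on the work surface. World frame = base frame: x ahead of the robot, y to its left, z up, the work surface at z = 0. Lengths are in m, angles in degrees, forces in N, time in s.
With the tool pointing down it reaches from about 0.375 to 0.9 m from the base axis. Payload 3.1 kg.
Tool frame: the origin (TCP) lies midway between the tips of the shut fingers; the grasp point (between the pads) lies 19 mm behind it; z points along the fingers, y is the line along which they close (so a half turn about z gives the same grasp; the last joint's range is limited). The gripper opens to 87 mm and grips with 3 to 60 N. Pads are 19 mm wide; open, the fingers measure 117 mm over their backs; the gripper's body (75 mm by 190 mm) begins 51 mm behind the grasp point.
Start: joints at [64.716, 30.224, 82.088, -0, 67.689, -10.227], TCP at [0.162, 0.604, 0.223] pointing down, gripper open.
Joint ranges: [-176.69, 176.69], [-43.24, 126.21], [12.49, 139.97], [-82, 262], [0, 151.66], [-163.58, 163.58]. Speed limits (degrees/s): [159.86, 159.86, 180, 180, 180, 180].

### API

Orientations are given as a 3x3 rotation matrix whose columns are the frame's x, y, z axes.
In Python, from rig import read_state, capture, camera_info, hand_in gives the robot as it stands.
- The arm moves only by the tool drive_tool, never from a script. Its argument "motion" is a list of rows, each a list of 2 entries, a list of its own where there are three numbers: the shift along the tool's x, y, z in mm, then the turn, a rotation vector about the tool's x, y, z in rad. A call has 1 to 5 rows; each row shifts and turns the commanded pose from where the row before left it, along the tool's axes as they then stand; what a row does not reach is not made up. A row lasts 1/10 s, in which the tool goes at most 50 mm and 8.59 degrees, less where a joint would pass 70% of its speed; a pose out of reach is approached as far as the arm can. A call is refused whole if a number of a shift passes 50 or a number of a turn 0.15, either way. A call with a gripper value outside its range is refused whole. "gripper" is the opening, from 0 (shut) to 1 (fully open), set as the call begins (left out, the last holds). The fingers move at their own pace and stop on an object; the grip force is fixed at half the most. Time passes only in rows, so rows that do not move let the fingers close. It gives the time, the measured TCP pose, the force, the opening and the grip force at its end, in the units of the state.
- read_state(): the state, without advancing time (a new reading comes with each control period).
- capture(name): name is "side" or "top"; returns the picture (480x640x3 uint8, red, green, blue); there is no depth.
- camera_info(name): a dict with "fovy" (degrees; the focal length in pixels is half the picture's height over the tangent of half this angle, whatever the lens; pixels are square), "cx", "cy" (the principal point, pixels), "xyz" and "orientation" of the camera in the world. Camera axes: x right, y down, z forward; pixel columns grow to the right and rows downward; lengths in m; the calibration is good to about 2 mm. A picture is of the moment at which its call begins. camera_info takes no time and is no camera call.
- hand_in(): hands the job in; it is judged then, once.
The state is a dict: "time_s": time; "joint_positions": joint angles; "qvel": joint speeds; "tau": joint torques, N m; "position": TCP position; "tcp_rot": TCP orientation; "force": force on the tool from outside, world axes, zero at the start; "moment": the same for the moment, N m; "opening": opening from 0.0 (shut) to 1.0 (fully open); "grasp_force": force on a finger pad.
Only numpy, scipy, OpenCV 4.12 (cv2) and the standard library are available. Lean on these libraries where they do the work, as an engineer would, in place of code of your own. Each camera call takes 0.05 s, during which the arm holds its last target. There are 200 camera calls.

### The job

The measuring microscope needs its calibration grid before the next delivery of bolts is checked: take the clear glass grid plate (not the white one) from the rest and slide it, glass side up and handle towards you, under the two sprung stage clips until they have snapped down behind its front bar onto the glass and the frame is fully home against both stop pins. Let go of it there, and leave everything else on the bench where it is.

Things in the scene. Friction and masses are not known exactly. Their poses are not given: they have to be found in the camera images.
- grid_plate_center (a point): Middle (half-way up) of the loose glass grid plate: aluminium frame 150 long (x), 10 thick (z, up), clear glass with a dark ruled grid in its window, about 0.14 kg. +x points to its leading end. The frame proper, 64 wide (y), reaches from x = -25 to 75. It starts level on the plate rest, its whole handle sticking out over the rest's robot-side edge, 30 above the table.
- grid_plate_handle (a point): Middle of the grid plate's handle, 50 behind the plate's middle and level with it: a flat tongue 44 wide (y), 10 thick, 50 long (plate x = -75 to -25) with dark grip lines, to be held across its width. Plate axes.
- grid_plate_lead (a point): Middle of the lower edge of the grid plate's leading end (75 ahead of and 5 below its middle); plate axes. The front bar of the frame is 12 long (plate x = 63 to 75), its upper edge bevelled over the foremost 5; the glass behind it lies 4 below the frame's top.
- grid_plate: The glass grid plate; origin on its flat underside, 5 below its middle, same axes.
- opal_plate_center (a point): Middle of the other plate on the rest: same frame, opaque white glass. Not wanted, stays on the rest. The two lie side by side, about 124 between centres; which is left or right varies.
- rest_top (a point): Centre of the top of the plate rest, a fixed cork-topped wooden block 104 (x) by 250 (y) by 30 high; the plates' handles overhang its -x edge.
- stage_home (a point): On the stage's top surface (60 above the table), midway between the front faces of the two stop pins (8 thick, 12 high, at y = -26 and 26); the plate's leading end comes here. x: level sliding direction away from the robot, parallel to plate x when home; z up. The microscope is fixed; its place and yaw vary. With the plate home, its middle is at x = -75, z = 5 and its handle hangs free in front of the stage.
- stage_mouth (a point): Middle of the stage's front edge, on its top surface, 100 in front of stage_home, same axes. Stage 150 wide. Two guide strips, 7 high, stand 72 apart (clear gap; the frame is 64 wide) from x = 30 to 100 of this point and flare to a gap of about 90 at x = 2. Nothing but the clips is above the stage; the column, 380 high, stands at x = 110, y = -170 and the head is swung away to its right.
- clip_left_heel (a point): Lower face of the left clip's rounded heel, 20 in front of stage_home and at y = 15; on the stage at rest. From the heel a turned-up toe, 10 wide, slopes forward and up at about 20 degrees to 61 in front of stage_home, 16 above the stage, so that a frame pushed in flat on the stage lifts the clip by itself.
- clip_left (a joint): Left (+y) sprung stage clip, a bright steel strip hinged on a post 50 behind stage_home, 12 above the stage. In rad: 0 = heel on the bare stage, grows as it lifts; about 0.14 with the heel on the front bar, 0.085 with the heel snapped down on the glass, from about 8 before home. Presses with 0.6 to 1.8 N; sliding the plate in takes up to about 8 N in all. Never bend it beyond 0.4.
- clip_right (a joint): Right (-y) sprung stage clip, at y = -15; otherwise like the left one.
- caliper: Digital caliper lying flat, 220 long, 14 high. Bystander; origin under the middle of its beam.
- bolt: Big steel hex bolt standing on its head, 125 high, 42 over the head. Bystander; origin under its centre.
- spanner: Open-ended spanner lying flat, 190 long. Bystander; origin under its middle.
- ring_gauge: Dark steel ring gauge lying flat, 70 across, 20 high. Bystander; origin under its centre.
- parts_bin: Green open-fronted bin of bolts, 220 by 140 by 125 high. Bystander; origin under its centre.
- lens_cleaner: Small white bottle with a blue cap, 48 across, 130 high. Bystander; origin under its centre.
- barcode_scanner: Hand-held barcode scanner lying down, 170 long, 56 high. Bystander; origin under its middle.

How it is judged (in metres and radians):
At the end, for the whole second after the job is handed in: The grid plate lies released and still, flat on the stage, glass up, its leading end within 4 mm of the stop pins and 7 mm of centre, square within 0.08 rad, and both clips rest on its glass (0.06 to 0.115 rad) (x of grid_plate_lead in the frame of stage_home between -0.004 and 0.004 m and y of grid_plate_lead in the frame of stage_home between -0.007 and 0.007 m and z of grid_plate_lead in the frame of stage_home below 0.003 m and angle between the x axis of grid_plate_center and the x axis of stage_home, either way round below 0.08 rad and angle between grid_plate_center's own z axis and vertical below 0.05 rad and value of joint clip_left between 0.06 and 0.115 rad and value of joint clip_right between 0.06 and 0.115 rad and linear speed of grid_plate below 0.01 m/s); the robot touches nothing.
It fails at once if a stage clip is bent up beyond 0.4 rad (value of joint any of clip_left, clip_right above 0.4 rad).
It fails at once if another thing on the bench, or the white plate, is moved by more than 30 mm (distance of any of opal_plate_center, caliper, bolt, spanner, ring_gauge, parts_bin, lens_cleaner, barcode_scanner from where it was at the start of the episode above 0.03 m).
It also fails if it takes over 38 s, if anything falls off the work surface, if the arm or the gripper's body presses on something with over 40 N, if the wrist force passes 120 N, or if a joint passes its speed limit or range.

## Working session

There is one attempt and no reset: what is moved stays moved. The work goes in short steps, Python scripts to look and compute and a tool call to move; the robot and the scene stay as the last step left them, time stands still between calls to the robot, and variables do not carry over. Pictures are saved under pics/ and viewed, at most 10 in all, crops included, and the job is handed in when it is done.

Besides the shell and the picture viewer there is one more tool, called after ">>>" by a JSON object that holds its "name" and its "arguments", one argument or row to a line. drive_tool: Moves the arm, as the interface text tells. Its arguments: {"type":"object","properties":{"motion":{"type":"array","items":{"type":"array"}},"gripper":{"type":"number"}},"required":["motion"]}

```bash
mkdir -p pics; python3 - <<'E'
from rig import *
import cv2
for n in ("top","side"):
    print(n,camera_info(n)); cv2.imwrite(f"pics/{n}0.png",capture(n)[:,:,::-1])
s=read_state(); print(s)
E
```

```text
top {'fovy': 51.37801801707944, 'cx': 322.04417658779795, 'cy': 236.92100258273507, 'xyz': array([0.43074486, 0.04858704, 1.28838017]), 'orientation': array([[ 0.01374246, -0.99445291,  0.10428117],
       [-0.99987733, -0.01445097, -0.00604169],
       [ 0.00751514, -0.10418535, -0.9945295 ]])}
side {'fovy': 48.38770053975789, 'cx': 314.9851790216719, 'cy': 242.46931193743907, 'xyz': array([ 0.00468327, -1.073309  ,  1.20367561]), 'orientation': array([[ 0.87866188, -0.32812462,  0.34682495],
       [-0.47722725, -0.58167264,  0.65871928],
       [-0.01440343, -0.74430583, -0.66768358]])}
{'time_s': 0.1, 'joint_positions': array([ 6.47163783e+01,  3.02748175e+01,  8.21497216e+01, -9.67606739e-04,
        6.76905553e+01, -1.02267644e+01]), 'qvel': array([ 0.02746015, -0.11832038, -0.21749497,  0.11146541, -0.02159698,
        0.03306427]), 'tau': array([-4.49336994e-04, -4.40987384e+01, -1.77150679e+01,  6.34698104e-02,
        5.34866110e-02, -5.47153797e-05]), 'position': array([0.16203931, 0.60293207, 0.22165311]), 'tcp_rot': array([[-9.65670038e-01,  2.59770409e-01, -8.43819975e-04],
       [ 2.59771556e-01,  9.65668378e-01, -1.82301770e-03],
       [ 3.41284213e-04, -1.97963400e-03, -9.99997982e-01]]), 'force': array([0.80683223, 0.10468306, 0.66056522]), 'moment': array([-0.03433384,  0.01984314, -0.00629324]), 'grasp_force': 0.0, 'opening': 0.9973421036144853}
```

View pics/top0.png

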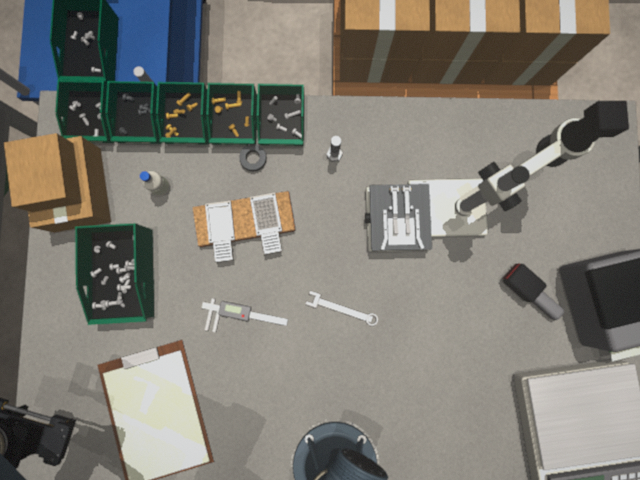

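View pics/side0.png

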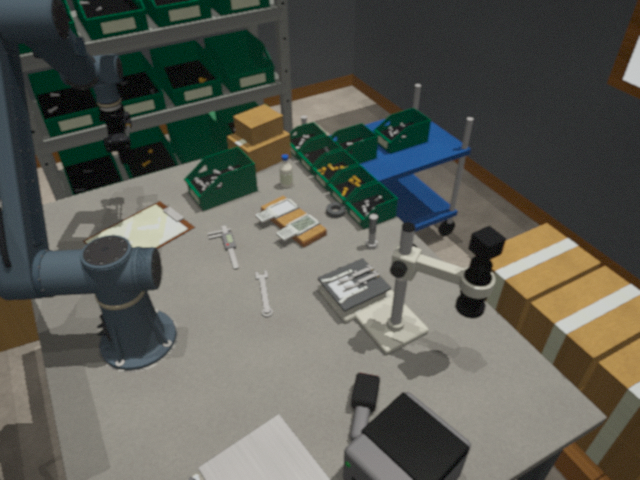

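The top view shows the grid plate on the right of the rest, glass at about (265,212) and handle at (271,243). The white plate is at (219,222), the stage at about (398,217) and the spanner at (343,308). I'll zoom in on the rest and the stage.

```bash
python3 - <<'E'
import cv2,numpy as np
im=cv2.imread("pics/top0.png")
a=cv2.resize(im[180:270,240:305],None,fx=6,fy=6,interpolation=cv2.INTER_CUBIC)
b=cv2.resize(im[175:265,360:436],None,fx=5.25,fy=6,interpolation=cv2.INTER_CUBIC)
cv2.imwrite("pics/crop1.png",np.hstack([a,b]))
print(a.shape,b.shape)
E
```

```text
(540, 390, 3) (540, 399, 3)
```

View pics/crop1.png

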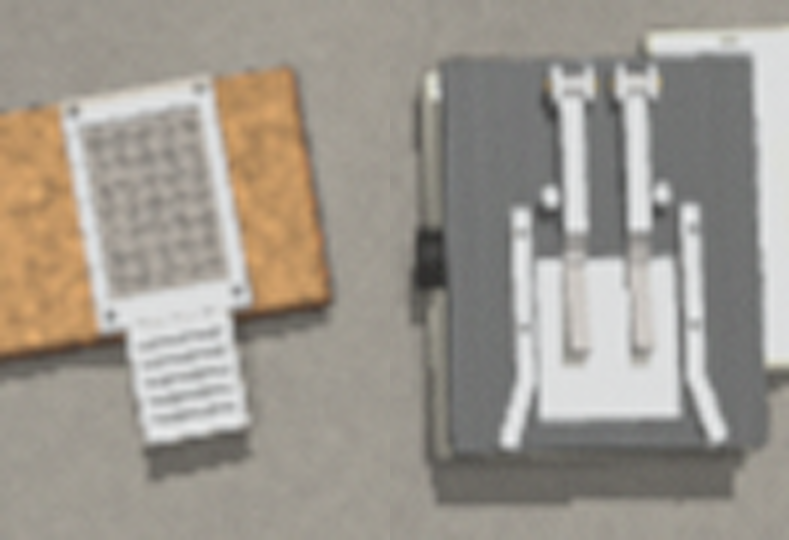

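The crop shows the grid plate's frame corners and handle end, the guides at u≈530 and 681 inside, the pins at (549,197) and (662,195), and the clip toes at (577,358) and (642,354). I'll fit both poses rigidly from these points by casting rays.

```bash
cat > h.py <<'E'
import numpy as np
from rig import *
def ray(n,uv,z):
    c=camera_info(n); f=240/np.tan(np.radians(c["fovy"]/2))
    d=c["orientation"]@np.array([(uv[0]-c["cx"])/f,(uv[1]-c["cy"])/f,1]); p=np.array(c["xyz"])
    return (p+d*(z-p[2])/d[2])[:2]
def fit(M,W):
    M,W=np.array(M),np.array(W); m,w=M.mean(0),W.mean(0)
    a=((M-m)@[1,1j]); b=((W-w)@[1,1j]); t=np.angle(np.sum(b*a.conj()))
    R=np.array([[np.cos(t),-np.sin(t)],[np.sin(t),np.cos(t)]]); o=w-R@m
    return o,t,(W-o)@R-M
def togo(p,yaw,s=None):
    """shift (mm, current tool axes), turn about tool z (rad); yaw = direction of -tool x"""
    s=s or read_state(); R=np.array(s["tcp_rot"])
    cur=np.arctan2(-R[1,0],-R[0,0]); 
    dz=-(yaw-cur); dw=np.array(p)-s["position"]
    c,sn=np.cos(yaw),np.sin(yaw); T=np.array([[-c,-sn,0],[-sn,c,0],[0,0,-1]]).T
    T=np.array([[-c,-sn,0],[-sn,c,0],[0,0,-1]])
    return R.T@dw*1e3, dz, T@dw*1e3
E
python3 - <<'E'
from h import *
np.set_printoptions(precision=4,suppress=True)
A=lambda u,v:(240+(u-2.5)/6,180+(v-2.5)/6); B=lambda u,v:(360+(u-390-2)/5.25,175+(v-2.5)/6)
P=[((.075,.032),A(63,102)),((.075,-.032),A(208,78)),((-.025,-.032),A(251,303)),((-.025,.032),A(103,332)),((-.075,.022),A(147,443)),((-.075,-.022),A(247,430))]
o,t,r=fit([m for m,_ in P],[ray("top",q,.04) for _,q in P]); print("plate",o,t,"\n",r*1e3)
print("handle",o+np.array([np.cos(t),np.sin(t)])*-.05)
S=[((.004,.026),.072,B(549,197)),((.004,-.026),.072,B(662,195)),((0,.036),.067,B(530,208)),((0,-.036),.067,B(681,206)),
((-.061,.015),.076,B(577,360)),((-.061,-.015),.076,B(642,356)),((-.1,.075),.06,B(450,455)),((-.1,-.075),.06,B(768,447)),
((-.07,.036),.067,B(537,378)),((-.07,-.036),.067,B(686,376))]
o,t,r=fit([m for m,_,_ in S],[ray("top",q,z) for _,z,q in S]); print("home",o,t,"\n",r*1e3)
print("mouth",o-.1*np.array([np.cos(t),np.sin(t)]))
E
```

```text
plate [0.5946 0.1795] 0.19722041037586865 
 [[-0.2426 -0.7193]
 [-1.1864  1.3056]
 [ 1.153   0.1153]
 [ 0.3574 -0.7975]
 [ 1.0749 -0.9641]
 [-1.1564  1.06  ]]
handle [0.5456 0.1697]
home [ 0.6302 -0.1522] 0.03184132607171169 
 [[ 0.6401  0.7635]
 [ 0.5755 -0.4809]
 [ 1.0086 -0.8521]
 [ 0.6387 -0.2566]
 [-2.467   1.4637]
 [-1.3501  1.0697]
 [-0.0562  0.0819]
 [ 0.6232  0.0804]
 [ 0.3871 -1.9143]
 [-0.      0.0447]]
mouth [ 0.5302 -0.1554]
```

```bash
python3 - <<'E'
from h import *
np.set_printoptions(precision=3,suppress=True)
for x in togo([.5456,.1697,.1],.197): print(x)
E
```

```text
[-482.976 -318.48   122.119]
-0.45978564526714755
[-291.346 -499.926  121.653]
```

>>> {"name": "drive_tool", "arguments": {
  "motion": [
    [[-20,-13,0],[0,0,0]],
    [[-38,-25,0],[0,0,0]],
    [[-38,-25,0],[0,0,0]],
    [[-38,-25,0],[0,0,0]],
    [[-38,-25,0],[0,0,0]]
  ],
  "gripper": 1
}}

```text
time_s: 0.6
position: [0.2997, 0.4482, 0.2222]
tcp_rot: [[-0.966, 0.259, -0.0], [0.259, 0.966, -0.001], [0.0, -0.001, -1.0]]
force: [0.9, 0.5, 0.6]
opening: 1.002
grasp_force: 0.0
```

>>> {"name": "drive_tool", "arguments": {
  "motion": [
    [[-38,-25,0],[0,0,0]],
    [[-38,-25,0],[0,0,0]],
    [[-38,-25,0],[0,0,0]],
    [[-38,-25,0],[0,0,0]],
    [[-38,-25,0],[0,0,0]]
  ]
}}

```text
time_s: 1.1
position: [0.4508, 0.278, 0.2223]
tcp_rot: [[-0.966, 0.26, -0.001], [0.26, 0.966, -0.0], [0.001, -0.0, -1.0]]
force: [0.2, -0.1, 0.8]
opening: 1.002
grasp_force: 0.0
```

>>> {"name": "drive_tool", "arguments": {
  "motion": [
    [[-38,-25,0],[0,0,-0.1]],
    [[-38,-25,0],[0,0,-0.12]],
    [[-30,-30,0],[0,0,-0.12]],
    [[0,0,0],[0,0,-0.12]],
    [[0,0,0],[0,0,0]]
  ]
}}

```text
time_s: 1.6
position: [0.5429, 0.1822, 0.2219]
tcp_rot: [[-0.981, -0.193, -0.001], [-0.193, 0.981, 0.0], [0.001, 0.0, -1.0]]
force: [-0.1, -0.0, -0.2]
opening: 1.001
grasp_force: 0.0
```

```bash
python3 - <<'E'
from h import *
np.set_printoptions(precision=3,suppress=True)
print(read_state()["tcp_rot"],read_state()["position"])
for x in togo([.5456,.1697,.016],.197): print(x)
E
```

```text
[[-0.981 -0.193 -0.001]
 [-0.193  0.981  0.   ]
 [ 0.001  0.    -1.   ]] [0.543 0.182 0.222]
[ -0.544 -12.894 205.886]
-0.0027083447146216966
[ -0.239 -12.841 205.889]
```

>>> {"name": "drive_tool", "arguments": {
  "motion": [
    [[0,-13,20],[0,0,0]],
    [[0,0,40],[0,0,0]],
    [[0,0,40],[0,0,0]],
    [[0,0,40],[0,0,0]],
    [[0,0,30],[0,0,0]]
  ]
}}

```text
time_s: 2.1
position: [0.5427, 0.1716, 0.0503]
tcp_rot: [[-0.981, -0.194, -0.003], [-0.194, 0.981, -0.0], [0.003, 0.0, -1.0]]
force: [-0.5, -0.2, -0.6]
opening: 1.0
grasp_force: 0.0
```

>>> {"name": "drive_tool", "arguments": {
  "motion": [
    [[0,0,20],[0,0,0]],
    [[0,0,10],[0,0,0]],
    [[0,0,5],[0,0,0]],
    [[0,0,0],[0,0,0]],
    [[0,0,0],[0,0,0]]
  ]
}}

```text
time_s: 2.6
position: [0.5456, 0.1712, 0.0186]
tcp_rot: [[-0.981, -0.196, 0.002], [-0.196, 0.981, 0.0], [-0.002, -0.0, -1.0]]
force: [0.2, 0.3, -0.2]
opening: 1.001
grasp_force: 0.0
```

>>> {"name": "drive_tool", "arguments": {
  "motion": [
    [[0,0,0],[0,0,0]],
    [[0,0,0],[0,0,0]],
    [[0,0,0],[0,0,0]],
    [[0,0,0],[0,0,0]],
    [[0,0,0],[0,0,0]]
  ],
  "gripper": 0.3
}}

```text
time_s: 3.1
position: [0.545, 0.1708, 0.0177]
tcp_rot: [[-0.981, -0.196, 0.0], [-0.196, 0.981, 0.0], [-0.0, -0.0, -1.0]]
force: [-0.5, -0.1, 0.3]
opening: 0.634
grasp_force: 0.0
```

>>> {"name": "drive_tool", "arguments": {
  "motion": [
    [[0,0,0],[0,0,0]],
    [[0,0,0],[0,0,0]],
    [[0,0,0],[0,0,0]],
    [[0,0,0],[0,0,0]],
    [[0,0,0],[0,0,0]]
  ],
  "gripper": 0.3
}}

```text
time_s: 3.6
position: [0.5449, 0.1707, 0.0175]
tcp_rot: [[-0.981, -0.196, -0.0], [-0.196, 0.981, -0.0], [0.0, -0.0, -1.0]]
force: [-0.2, -0.8, 1.1]
opening: 0.506
grasp_force: 29.9
```

>>> {"name": "drive_tool", "arguments": {
  "motion": [
    [[0,0,-5],[0,0,0]],
    [[0,0,-20],[0,0,0]],
    [[0,0,-30],[0,0,0]],
    [[0,0,-30],[0,0,0]],
    [[20,0,-10],[0,0,0]]
  ]
}}

```text
time_s: 4.1
position: [0.5303, 0.1675, 0.116]
tcp_rot: [[-0.981, -0.196, 0.011], [-0.196, 0.981, 0.001], [-0.011, -0.001, -1.0]]
force: [0.2, -0.6, -1.1]
opening: 0.498
grasp_force: 29.9
```

>>> {"name": "drive_tool", "arguments": {
  "motion": [
    [[30,0,0],[0,0,0]],
    [[30,0,0],[0,0,0]],
    [[30,0,0],[0,0,0]],
    [[20,-20,0],[0,0,0.05]],
    [[10,-30,0],[0,0,0.05]]
  ]
}}

```text
time_s: 4.6
position: [0.4127, 0.0951, 0.1127]
tcp_rot: [[-0.995, -0.098, -0.003], [-0.098, 0.995, 0.0], [0.003, 0.001, -1.0]]
force: [-0.1, -1.4, -1.4]
opening: 0.504
grasp_force: 29.9
```

```bash
python3 - <<'E'
from h import *
np.set_printoptions(precision=3,suppress=True)
print(read_state()["position"],read_state()["opening"])
y=.032;p=np.array([.6302,-.1522])-.235*np.array([np.cos(y),np.sin(y)])
for x in togo([*p,.1],y): print(x)
E
```

```text
[0.413 0.095 0.113] 0.5035278120907967
[  42.325 -251.923   12.676]
0.06634813275968834
[  25.565 -254.169   12.724]
```

>>> {"name": "drive_tool", "arguments": {
  "motion": [
    [[0,-20,0],[0,0,0.033]],
    [[0,-40,0],[0,0,0.033]],
    [[5,-40,0],[0,0,0]],
    [[5,-40,0],[0,0,0]],
    [[5,-40,0],[0,0,0]]
  ]
}}

```text
time_s: 5.1
position: [0.4089, -0.0871, 0.1128]
tcp_rot: [[-1.0, -0.031, 0.0], [-0.031, 1.0, 0.0], [-0.0, 0.0, -1.0]]
force: [0.5, 1.0, -1.8]
opening: 0.499
grasp_force: 29.9
```

>>> {"name": "drive_tool", "arguments": {
  "motion": [
    [[5,-40,0],[0,0,0]],
    [[5,-22,0],[0,0,0]],
    [[0,-10,0],[0,0,0]],
    [[0,0,0],[0,0,0]],
    [[0,0,0],[0,0,0]]
  ]
}}

```text
time_s: 5.6
position: [0.4011, -0.1568, 0.1125]
tcp_rot: [[-1.0, -0.031, -0.001], [-0.031, 1.0, 0.001], [0.001, 0.001, -1.0]]
force: [0.4, 0.2, -1.6]
opening: 0.5
grasp_force: 29.9
```

```bash
python3 - <<'E'
from h import *
import cv2
np.set_printoptions(precision=4,suppress=True)
y=.032;p=np.array([.6302,-.1522])-.235*np.array([np.cos(y),np.sin(y)])
im=capture("top")[:,:,::-1]; cv2.imwrite("pics/top1.png",im)
s=read_state();print(s["position"],s["tcp_rot"],s["opening"])
for x in togo([*p,.052],y): print(x)
cv2.imwrite("pics/crop2.png",cv2.resize(im[170:295,350:450],None,fx=4.8,fy=4.8,interpolation=cv2.INTER_CUBIC))
E
```

```text
[ 0.401  -0.1564  0.1125] [[-0.9995 -0.0324 -0.001 ]
 [-0.0324  0.9995  0.0011]
 [ 0.001   0.0011 -1.    ]] 0.4990670670681121
[ 5.7069 -3.1783 60.5106]
0.0004306195545687244
[ 5.7668 -3.1139 60.5082]
```

View pics/crop2.png

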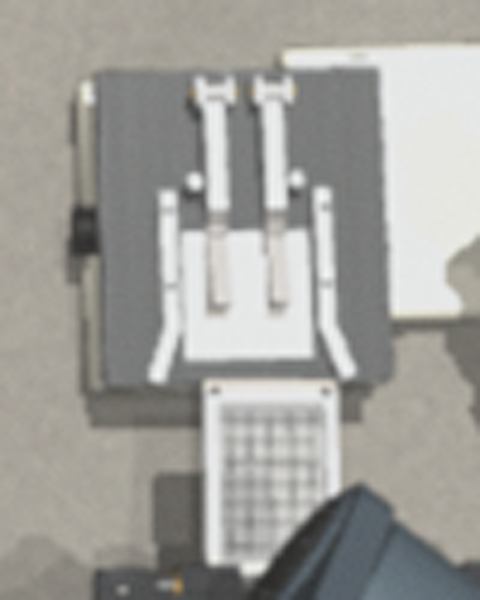

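The crop shows the gripped plate level in front of the stage, with its leading corners at (203,380) and (338,380). I'll check its pose against the stage by casting rays at the right heights.

```bash
python3 - <<'E'
from h import *
import cv2
np.set_printoptions(precision=4,suppress=True)
C=lambda u,v:(350+(u-1.9)/4.8,170+(v-1.9)/4.8)
o=np.array([.6302,-.1522]);y=.032;R=np.array([[np.cos(y),-np.sin(y)],[np.sin(y),np.cos(y)]])
for n,q,z in [("FL",(203,380),.133),("FR",(338,380),.133),("BL",(205,565),.135),("R",(340,490),.135),("gL0",(177,190),.067),("gR0",(315,188),.067),("gL1",(180,320),.067),("gR1",(320,318),.067),("pinL",(194,184),.072),("pinR",(297,181),.072)]:
    print(n,(ray("top",C(*q),z)-o)@R*1e3)
print("tcp",(read_state()["position"][:2]-o)@R*1e3)
E
```

```text
FL [-102.6043   34.2856]
FR [-103.7601  -31.1975]
BL [-191.7469   36.5488]
R [-157.0216  -29.6913]
gL0 [ 1.1432 34.6197]
gR0 [  0.9714 -36.7646]
gL1 [-66.3544  35.2194]
gR1 [-66.5785 -36.7872]
pinL [ 3.3196 26.4748]
pinR [  3.9774 -26.629 ]
tcp [-229.2332    3.1139]
```

>>> {"name": "drive_tool", "arguments": {
  "motion": [
    [[3,-2.8,15],[0,0,0]],
    [[3,0,20],[0,0,0]],
    [[0,0,15],[0,0,0]],
    [[0,0,8],[0,0,0]],
    [[0,0,3],[0,0,0]]
  ]
}}

```text
time_s: 6.15
position: [0.3953, -0.1596, 0.051]
tcp_rot: [[-0.999, -0.033, -0.001], [-0.033, 0.999, 0.001], [0.001, 0.001, -1.0]]
force: [-0.8, -0.8, -0.6]
opening: 0.505
grasp_force: 29.9
```

>>> {"name": "drive_tool", "arguments": {
  "motion": [
    [[0,0,0],[0,0,0]],
    [[-5,0,0],[0,0,0]],
    [[-10,0,0],[0,0,0]],
    [[-10,0,0],[0,0,0]],
    [[0,0,0],[0,0,0]]
  ]
}}

```text
time_s: 6.65
position: [0.4233, -0.1612, 0.0521]
tcp_rot: [[-0.999, -0.032, 0.004], [-0.032, 0.999, -0.003], [-0.004, -0.003, -1.0]]
force: [-0.1, -0.5, -0.9]
opening: 0.503
grasp_force: 29.9
```

```bash
python3 - <<'E'
from h import *
np.set_printoptions(precision=4,suppress=True)
o=np.array([.6302,-.1522]);y=.032;R=np.array([[np.cos(y),-np.sin(y)],[np.sin(y),np.cos(y)]])
s=read_state();print("tcp",(s["position"][:2]-o)@R*1e3,s["position"],s["force"],s["moment"],s["tcp_rot"])
E
```

```text
tcp [-207.0688   -2.3673] [ 0.4233 -0.1612  0.0521] [-0.051  -0.5383 -0.8873] [0.0094 0.0676 0.0428] [[-0.9995 -0.0322  0.0038]
 [-0.0322  0.9995 -0.0026]
 [-0.0038 -0.0027 -1.    ]]
```

>>> {"name": "drive_tool", "arguments": {
  "motion": [
    [[0,0,0],[0,0,0]],
    [[0,0,0],[0,0,0]]
  ]
}}

```text
time_s: 6.85
position: [0.4201, -0.1599, 0.0516]
tcp_rot: [[-1.0, -0.031, -0.001], [-0.031, 1.0, 0.0], [0.001, 0.0, -1.0]]
force: [0.4, 0.1, -1.0]
opening: 0.504
grasp_force: 29.9
```

```bash
cat > w.py <<'E'
from h import *
np.set_printoptions(precision=2,suppress=True)
o=np.array([.6302,-.1522]);y=.032;R=np.array([[np.cos(y),-np.sin(y)],[np.sin(y),np.cos(y)]])
s=read_state();print("tcp",(s["position"][:2]-o)@R*1e3,s["position"][2]*1e3,"F",s["force"],s["moment"],"x,z dirs",s["tcp_rot"][:,0]*1e3,s["tcp_rot"][:,2]*1e3)
import cv2,sys
im=capture("top")[:,:,::-1]
cv2.imwrite(sys.argv[1],cv2.resize(im[170:295,350:450],None,fx=4.8,fy=4.8,interpolation=cv2.INTER_CUBIC))
E
python3 w.py pics/crop3.png
```

```text
tcp [-210.21   -0.93] 51.55807179681081 F [ 0.42  0.09 -1.04] [0.01 0.04 0.  ] x,z dirs [-999.51  -31.33    0.61] [   -0.62     0.38 -1000.  ]
```

View pics/crop3.png

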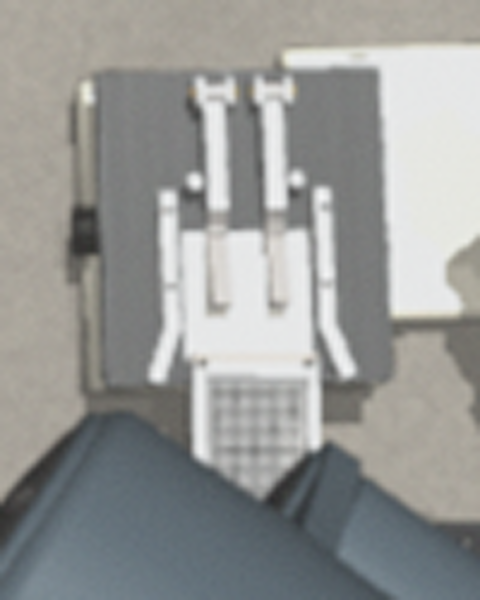

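The plate's leading corners at (190,358) and (319,358) sit between the guides, about 1 mm right of centre. I'll lower it gently until it touches.

>>> {"name": "drive_tool", "arguments": {
  "motion": [
    [[0,1.2,1.5],[0,0,0]],
    [[0,0,1],[0,0,0]],
    [[0,0,0],[0,0,0]]
  ]
}}

```text
time_s: 7.2
position: [0.4202, -0.1588, 0.0489]
tcp_rot: [[-1.0, -0.031, -0.001], [-0.031, 1.0, 0.0], [0.001, 0.0, -1.0]]
force: [-0.7, -0.6, -1.1]
opening: 0.503
grasp_force: 29.9
```

>>> {"name": "drive_tool", "arguments": {
  "motion": [
    [[0,0,1],[0,0,0]],
    [[0,0,0],[0,0,0]]
  ]
}}

```text
time_s: 7.4
position: [0.4204, -0.1589, 0.048]
tcp_rot: [[-1.0, -0.031, -0.0], [-0.031, 1.0, 0.0], [0.0, 0.0, -1.0]]
force: [-0.3, 0.2, -0.7]
opening: 0.502
grasp_force: 29.9
```

>>> {"name": "drive_tool", "arguments": {
  "motion": [
    [[0,0,0.7],[0,0,0]],
    [[0,0,0],[0,0,0]]
  ]
}}

```text
time_s: 7.6
position: [0.4205, -0.159, 0.0473]
tcp_rot: [[-1.0, -0.031, 0.0], [-0.031, 1.0, -0.0], [-0.0, -0.0, -1.0]]
force: [-1.2, 0.4, -0.7]
opening: 0.504
grasp_force: 29.9
```

>>> {"name": "drive_tool", "arguments": {
  "motion": [
    [[0,0,0.7],[0,0,0]],
    [[0,0,0],[0,0,0]]
  ]
}}

```text
time_s: 7.8
position: [0.4204, -0.159, 0.0467]
tcp_rot: [[-1.0, -0.031, 0.0], [-0.031, 1.0, -0.0], [-0.0, -0.0, -1.0]]
force: [-1.0, -0.1, -0.4]
opening: 0.504
grasp_force: 29.9
```

>>> {"name": "drive_tool", "arguments": {
  "motion": [
    [[-3,0,0.3],[0,0,0]],
    [[-5,0,0],[0,0,0]],
    [[-5,0,0],[0,0,0]],
    [[-5,0,0],[0,0,0]],
    [[0,0,0],[0,0,0]]
  ]
}}

```text
time_s: 8.3
position: [0.4399, -0.1588, 0.0465]
tcp_rot: [[-0.999, -0.032, 0.002], [-0.032, 0.999, -0.001], [-0.002, -0.001, -1.0]]
force: [1.2, 0.0, 1.0]
opening: 0.5
grasp_force: 29.9
```

>>> {"name": "drive_tool", "arguments": {
  "motion": [
    [[-4,0,0.3],[0,0,0]],
    [[-5,0,0],[0,0,0]],
    [[-5,0,0],[0,0,0]],
    [[-5,0,0],[0,0,0]],
    [[0,0,0],[0,0,0]]
  ]
}}

```text
time_s: 8.8
position: [0.4587, -0.158, 0.0462]
tcp_rot: [[-0.999, -0.032, 0.002], [-0.032, 1.0, -0.001], [-0.002, -0.001, -1.0]]
force: [1.1, 1.7, 2.3]
opening: 0.498
grasp_force: 29.9
```

```bash
python3 w.py pics/crop4.png
```

```text
tcp [-171.56   -0.35] 46.18700623087527 F [1.12 1.7  2.3 ] [ 0.19 -0.35  0.02] x,z dirs [-999.5   -31.6    -1.82] [    1.85    -0.81 -1000.  ]
```

View pics/crop4.png

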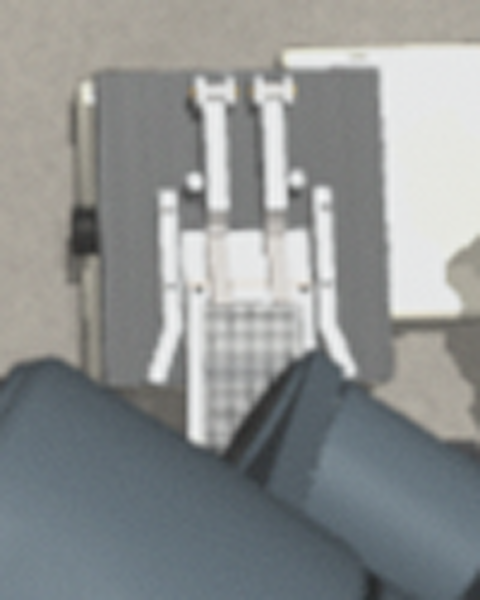

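The front bar is now under the toes and the plate is centred between the guides, with 5 to 7 px free each side. I'll keep sliding.

>>> {"name": "drive_tool", "arguments": {
  "motion": [
    [[-4,0,0],[0,0,0]],
    [[-4,0,0],[0,0,0]],
    [[-4,0,0],[0,0,0]],
    [[-4,0,0],[0,0,0]],
    [[0,0,0],[0,0,0]]
  ]
}}

```text
time_s: 9.35
position: [0.4723, -0.1565, 0.0459]
tcp_rot: [[-0.999, -0.032, -0.003], [-0.032, 0.999, 0.001], [0.003, 0.002, -1.0]]
force: [-4.0, 0.4, 4.1]
opening: 0.5
grasp_force: 29.9
```

>>> {"name": "drive_tool", "arguments": {
  "motion": [
    [[-4,0,0],[0,0,0]],
    [[-4,0,0],[0,0,0]],
    [[-4,0,0],[0,0,0]],
    [[-4,0,0],[0,0,0]],
    [[0,0,0],[0,0,0]]
  ]
}}

```text
time_s: 9.85
position: [0.4857, -0.1552, 0.0459]
tcp_rot: [[-0.999, -0.032, -0.008], [-0.032, 0.999, 0.003], [0.008, 0.004, -1.0]]
force: [-9.5, -0.8, 9.0]
opening: 0.502
grasp_force: 30.0
```

```bash
python3 w.py pics/crop5.png
```

```text
tcp [-144.5     1.61] 45.85066586332819 F [-9.49 -0.85  8.95] [-0.05  1.42 -0.02] x,z dirs [-999.45  -32.22    8.12] [  -8.23    3.43 -999.96]
```

>>> {"name": "drive_tool", "arguments": {
  "motion": [
    [[0,-0.7,-0.8],[0,0,0]],
    [[-4,0,0],[0,0,0]],
    [[-4,0,0],[0,0,0]],
    [[-4,0,0],[0,0,0]],
    [[0,0,0],[0,0,0]]
  ]
}}

```text
time_s: 10.4
position: [0.4995, -0.1559, 0.047]
tcp_rot: [[-0.999, -0.032, -0.004], [-0.032, 0.999, 0.002], [0.004, 0.002, -1.0]]
force: [-3.8, 1.3, 6.7]
opening: 0.499
grasp_force: 29.9
```

```bash
python3 w.py pics/crop6.png
```

```text
tcp [-130.75    0.47] 46.98032130210221 F [-3.82  1.34  6.72] [0.27 0.79 0.05] x,z dirs [-999.48  -31.89    4.36] [  -4.44    2.22 -999.99]
```

View pics/crop6.png

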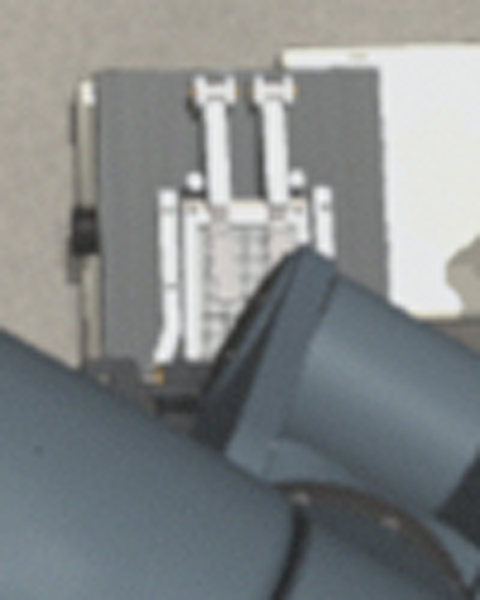

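The front edge is at about row 198, still short of the pins at rows 178–190. The push force has dropped to 4 N, so the clips have probably snapped down. I'll push on until it meets the stops.

>>> {"name": "drive_tool", "arguments": {
  "motion": [
    [[-2,0,0],[0,0,0]],
    [[-2,0,0],[0,0,0]],
    [[0,0,0],[0,0,0]]
  ]
}}

```text
time_s: 10.75
position: [0.5026, -0.1559, 0.0469]
tcp_rot: [[-0.999, -0.032, -0.006], [-0.032, 0.999, 0.002], [0.006, 0.003, -1.0]]
force: [-8.1, -1.1, 8.1]
opening: 0.502
grasp_force: 30.0
```

>>> {"name": "drive_tool", "arguments": {
  "motion": [
    [[-2,0,0],[0,0,0]],
    [[0,0,0],[0,0,0]],
    [[0,0,0],[0,0,0]]
  ]
}}

```text
time_s: 11.05
position: [0.5042, -0.1557, 0.0469]
tcp_rot: [[-0.999, -0.032, -0.007], [-0.032, 0.999, 0.003], [0.007, 0.003, -1.0]]
force: [-8.1, 0.2, 9.5]
opening: 0.501
grasp_force: 30.0
```

>>> {"name": "drive_tool", "arguments": {
  "motion": [
    [[-2,0,0],[0,0,0]],
    [[0,0,0],[0,0,0]],
    [[0,0,0],[0,0,0]]
  ]
}}

```text
time_s: 11.35
position: [0.5049, -0.1556, 0.0469]
tcp_rot: [[-0.999, -0.032, -0.01], [-0.033, 0.999, 0.003], [0.01, 0.003, -1.0]]
force: [-11.4, -1.8, 11.4]
opening: 0.506
grasp_force: 30.0
```

>>> {"name": "drive_tool", "arguments": {
  "motion": [
    [[-2,0,0],[0,0,0]],
    [[0,0,0],[0,0,0]],
    [[0,0,0],[0,0,0]]
  ]
}}

```text
time_s: 11.65
position: [0.505, -0.1555, 0.0469]
tcp_rot: [[-0.999, -0.033, -0.013], [-0.033, 0.999, 0.004], [0.013, 0.004, -1.0]]
force: [-15.2, -3.9, 12.5]
opening: 0.502
grasp_force: 30.0
```

The tool stopped at home x ≈ −125 mm while the force rose, so the plate is home on the pins. I'll relax the push, then release.

>>> {"name": "drive_tool", "arguments": {
  "motion": [
    [[3,0,-1],[0,0,0]],
    [[2,0,-0.5],[0,0,0]],
    [[0,0,0],[0,0,0]]
  ]
}}

```text
time_s: 11.95
position: [0.505, -0.1563, 0.0476]
tcp_rot: [[-0.999, -0.032, -0.003], [-0.032, 1.0, 0.002], [0.003, 0.002, -1.0]]
force: [-5.2, -0.2, -3.9]
opening: 0.497
grasp_force: 30.0
```

>>> {"name": "drive_tool", "arguments": {
  "motion": [
    [[0,0,0],[0,0,0]],
    [[0,0,0],[0,0,0]],
    [[0,0,0],[0,0,0]],
    [[0,0,0],[0,0,0]],
    [[0,0,0],[0,0,0]]
  ],
  "gripper": 0.85
}}

```text
time_s: 12.45
position: [0.5071, -0.1572, 0.0486]
tcp_rot: [[-1.0, -0.031, 0.001], [-0.031, 1.0, -0.001], [-0.001, -0.001, -1.0]]
force: [1.1, 0.9, -0.0]
opening: 0.824
grasp_force: 0.0
```

>>> {"name": "drive_tool", "arguments": {
  "motion": [
    [[0,0,-10],[0,0,0]],
    [[0,0,-20],[0,0,0]],
    [[0,0,-30],[0,0,0]],
    [[0,0,-40],[0,0,0]],
    [[0,0,-40],[0,0,0]]
  ]
}}

```text
time_s: 12.95
position: [0.506, -0.1567, 0.1902]
tcp_rot: [[-1.0, -0.031, -0.0], [-0.031, 1.0, 0.0], [0.0, 0.0, -1.0]]
force: [-0.1, 0.1, -1.0]
opening: 0.849
grasp_force: 0.0
```

>>> {"name": "drive_tool", "arguments": {
  "motion": [
    [[20,30,0],[0,0,0]],
    [[20,40,0],[0,0,0]],
    [[20,40,0],[0,0,0]],
    [[10,40,0],[0,0,0]],
    [[0,40,0],[0,0,0]]
  ]
}}

```text
time_s: 13.45
position: [0.4283, 0.0322, 0.1891]
tcp_rot: [[-1.0, -0.03, -0.001], [-0.03, 1.0, 0.0], [0.001, 0.0, -1.0]]
force: [1.2, 0.4, -0.1]
opening: 0.85
grasp_force: 0.0
```

```bash
python3 - <<'E'
from h import *
import cv2
a=capture("top")[:,:,::-1];b=capture("side")[:,:,::-1]
A=cv2.resize(a[172:272,355:440],None,fx=4.5,fy=4.5,interpolation=cv2.INTER_CUBIC)
B=cv2.resize(b[240:340,305:395],None,fx=4.5,fy=4.5,interpolation=cv2.INTER_CUBIC)
cv2.imwrite("pics/fin.png",np.hstack([A,B])); cv2.imwrite("pics/topf.png",a)
E
```

```text
(no output)
```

View pics/fin.png

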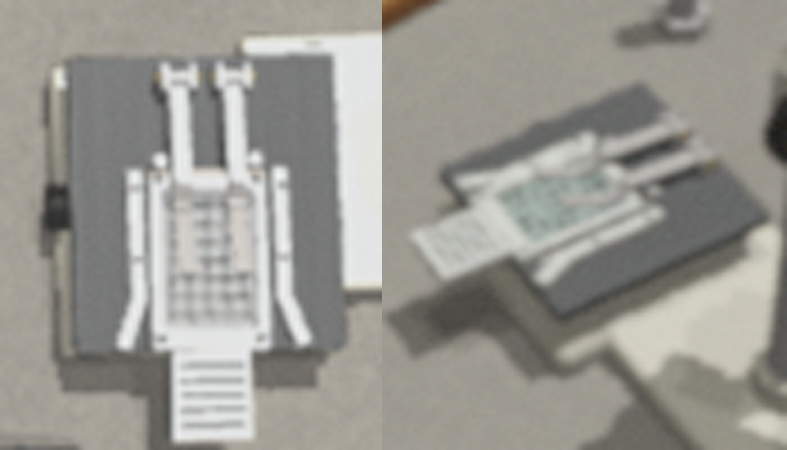

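The plate lies on the stage against both pins, released. Its handle end is at (173,441) and (253,439), and the clips lie over the glass. I'll check the numbers.

```bash
python3 - <<'E'
from h import *
np.set_printoptions(precision=2,suppress=True)
C=lambda u,v:(355+(u-1.75)/4.5,172+(v-1.75)/4.5)
o=np.array([.6302,-.1522]);y=.032;R=np.array([[np.cos(y),-np.sin(y)],[np.sin(y),np.cos(y)]])
Q=[((0,.032),(151,169)),((0,-.032),(266,167)),((-.1,.032),(155,350)),((-.1,-.032),(271,350)),((-.15,.022),(173,442)),((-.15,-.022),(254,440))]
W=[(ray("top",C(*q),.07)-o)@R for _,q in Q]
a,t,r=fit([m for m,_ in Q],W); print(a*1e3,t,r*1e3)
E
```

```text
[ 0.62 -0.77] -0.013946115367601949 [[-0.42 -0.36]
 [ 0.5   0.34]
 [-0.15 -0.74]
 [-0.38 -0.02]
 [-0.23  0.4 ]
 [ 0.68  0.38]]
```

```bash
python3 -c "
from rig import *
print(hand_in())"
```

```text
the job is handed in; nothing more can be done
None
```

The glass grid plate is on the stage, released and handed in: by the camera its leading end is within about 1 mm of the stop pins and of centre, and square to 0.014 rad. The clips lie over the glass, and the drop in push force fits them having snapped down, but I couldn't read their angles and hand-in returned no verdict.

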